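# Set the pack weight on the over-and-under scale

## Robot

A 6-joint arm with a two-finger parallel gripper is mounted at the origin on the work surface. World frame = base frame: x ahead of the robot, y to its left, z up, the work surface at z = 0. Lengths are in m, angles in rad, forces in N, time in s.
With the tool pointing down it reaches from about 0.35 to 0.875 m from the base axis. Payload 15.5 kg.
Tool frame: the origin (TCP) lies at the very end of the fingers, on their centre line; the grasp point (between the pads) lies robot.tcp_to_grasp behind it (robot.tcp_to_grasp is the distance from the TCP to the grasp point, in m); z points along the fingers, y is the line along which they close (so a half turn about z gives the same grasp; the last joint's range is limited). The gripper opens to 85 mm and grips with 20 to 120 N. Pads are 22 mm wide; open, the fingers measure 114 mm over their backs; the gripper's body (76 mm by 85 mm) begins 54 mm behind the grasp point. The pads swing forward as they close: fully open they stand 13 mm farther back than shut.
Start: joints at [1.133, 0.494, 1.345, -0, 1.302, -0.096], TCP at [0.209, 0.589, 0.231] pointing down, gripper open.
Joint ranges: [-2.91, 2.91], [-0.82, 2.16], [0.22, 2.67], [-1.22, 4.37], [0.12, 2.79], [-3.08, 3.08]. Speed limits (rad/s): [1.89, 1.89, 2.57, 3.01, 3.01, 3.01].

## Interface

Orientations are given as a unit quaternion [w, x, y, z].
In Python, from plant import robot gives the robot as it stands. The module is installed in compiled form; this text tells all that it offers.
- The arm moves only by the tool apply_moves, never from a script. Its arguments are lists of equal length, an entry for each row: "dr": the turn, a rotation vector about the tool's x, y, z each as a share of 6 degrees, from -1 to 1, a list of three; "slide": the shift along the tool's x, y, z each as a share of 20 mm, from -1 to 1, a list of three; "gripper": the opening in per cent of the stroke, from 0 (shut) to 100 (fully open). A call has 1 to 8 rows; each row shifts and turns the commanded pose from where the row before left it, along the tool's axes as they then stand; what a row does not reach is not made up. A row lasts 1/12 s, in which the tool goes at most 41.7 mm and 7.16 degrees, less where a joint would pass 70% of its speed; a pose out of reach is approached as far as the arm can. A call with a number of a shift or a turn outside -1 to 1 is refused whole. A call with a gripper value outside its range is refused whole. The fingers move at their own pace and stop on an object; "grip_force" is the grip in N (left out, the last holds). Time passes only in rows, so rows that do not move let the fingers close. It gives the time, the measured TCP pose, the force, the opening and the grip force at its end, in the units of the state.
- robot.read_state(): the state, without advancing time (a new reading comes with each control period).
- robot.camera(name): name is "scene" or "top"; returns a dict with "frame" (480x640x3 uint8, blue, green, red), "fx", "fy", "cx", "cy" (pixels), "cam_to_world" (4x4, takes a point from camera to world coordinates). Camera axes: x right, y up, looking along -z (the intrinsics and any distortion apply to the point x, -y, -z); pixel columns grow to the right and rows downward; lengths in m; the calibration is good to about 2 mm. A picture is of the moment at which its call begins. There is no depth.
- robot.job_done(): hands the job in; it is judged then, once.
The state is a dict: "t": time; "joint_pos": joint angles; "joint_vel": joint speeds; "joint_torque": joint torques, N m; "tool_pos": TCP position; "orientation": TCP orientation; "ft_force": force on the tool from outside, world axes, zero at the start; "torque": the same for the moment, N m; "finger_gap": opening from 0.0 (shut) to 1.0 (fully open); "finger_force": force on a finger pad.
Only numpy, scipy, OpenCV 4.12 (cv2) and the standard library are available. Lean on these libraries where they do the work, as an engineer would, in place of code of your own. Each camera call takes 0.05 s, during which the arm holds its last target. There are 200 camera calls.

## Task

Set the portion scale for the next pack, which is to weigh as much as all the test weights in the tray together: stand every test weight on the pan, turn the set knob until the pointer rests on the long centre mark of the dial, and let go. With the weights still on and the pointer on the mark, press the clamp lever down until it stays caught, so that the setting cannot drift, and do not turn the knob after that. Then stand all the weights back in the tray; leave the tub, the bottle and the clipboard alone.

Things in the scene. Friction and masses are not known exactly. Their poses are not given: they have to be found in the camera images.
- scale: Teal portion scale, case 230 (x) x 500 (y) x 85 mm high, fixed. Origin on the bench under it, 10 mm to +y of the middle of its length; z up. In its frame: pan at the +y end; deck (top z 85 mm) with set knob and clamp lever on the -x side of the -y half; dial housing at x 18 to 108, y -250 to -30 mm, to z 188 mm, its sloping white dial facing +x and up.
- pan_top (a point): Centre of the top of the weighing pan, a flat steel plate 220 x 220 x 4 mm without rim, at scale (0, 120) mm, axes as the scale. On a damped spring it moves straight up and down only, to a stop 24 mm below mark height. At mark height (pointer on the mark) its top is 125 mm above the bench. It sinks about 4 mm for each test weight put on it and settles in 1 s.
- pointer_tip (a point): Tip of the black dial pointer, 81 mm from its pivot low on the dial; it turns in the plane of the sloping dial, geared to the pan. With the pan too low the tip stands to the scale's +y of the mark, too high to its -y. Each test weight put on swings it 0.18 to 0.24 rad (about 17 mm) to +y. It is on the mark within 4 mm.
- mark (a point): Centre mark of the dial, at the place of the pointer's tip when it is on the mark: the one long thick black line, 5 x 21 mm, straight up the slope from the pointer's pivot. The other graduations are short and thin, 0.2 rad apart. Axes: y is the scale's y.
- setknob (a joint): Set knob: rad, grows clockwise seen from above, range -0.2 to 8.5. It draws up the pan's spring: a radian clockwise lifts the pan 2.5 mm and swings the pointer about 0.15 rad (12 mm at its tip, less far from the mark) to the scale's -y; it takes about 1.6 rad for each test weight. It stays where left (friction 0.2 N m) and is braked while the clamp lever is caught.
- knob_grip (a point): On the vertical axis of the set knob, at scale (-60, -60) mm, 14 mm under its top. Black round fluted knob, 50 mm in diameter, 97 to 131 mm above the bench, over a steel flange of 60 mm diameter, top 96 mm above the bench. From the axis it is 70 mm to the pan's edge, 78 mm to the dial housing, 74 mm to the lever's bracket.
- clamp (a joint): Clamp lever of the set knob: rad, 0 = sprung up, grows as its pad is pressed down. At about 0.44 its nose snaps under a sprung catch; let go, it stays caught at about 0.415; end stop 0.48. Pressing it takes about 13 N at the pad. Let go before it is caught, it springs back to 0. It does not have to be freed.
- clamp_pad (a point): Centre of the top of the black press pad of the clamp lever, 44 (x) x 48 (y) x 6 mm. The lever points to the scale's -y from its pivot at scale (-60, -145) mm, 115 mm above the bench, 72 mm from the pad's centre. Up: pad slopes 0.42 rad, 147 mm above the bench; caught: level, 118 mm. The catch, 25 to 40 mm beyond the pad's centre, is 137 mm high.
- tray: White plastic weight tray 220 (x) x 190 (y) mm, fixed to the bench; floor 5 mm above the bench, rim 5 mm thick and 13 mm above the bench. Origin on the bench under its centre.
- weight1: Black cast-iron test weight, 0.5 kg, 70 (x) x 36 (y) x 44 mm high: solid block to 26 mm, above it an upstand 11 mm long at each end and a 10 mm steel bar handle along x between them, its middle 37 mm up. Origin at the centre of its underside. All are alike; two to four of them are there, at first in the tray.
- weight2: Black cast-iron test weight, 0.5 kg, 70 (x) x 36 (y) x 44 mm high: solid block to 26 mm, above it an upstand 11 mm long at each end and a 10 mm steel bar handle along x between them, its middle 37 mm up. Origin at the centre of its underside. All are alike; two to four of them are there, at first in the tray.
- weight3: Black cast-iron test weight, 0.5 kg, 70 (x) x 36 (y) x 44 mm high: solid block to 26 mm, above it an upstand 11 mm long at each end and a 10 mm steel bar handle along x between them, its middle 37 mm up. Origin at the centre of its underside. All are alike; two to four of them are there, at first in the tray.
- weight4: Black cast-iron test weight, 0.5 kg, 70 (x) x 36 (y) x 44 mm high: solid block to 26 mm, above it an upstand 11 mm long at each end and a 10 mm steel bar handle along x between them, its middle 37 mm up. Origin at the centre of its underside. All are alike; two to four of them are there, at first in the tray.
- tub: White lidded product tub, 114 mm in diameter, 75 mm high; bystander. Origin under its centre.
- sanitizer: Clear sanitizer bottle, 64 mm in diameter, 170 mm high; bystander. Origin under its centre.
- clipboard: Blue clipboard 110 x 155 mm with paper, lying flat, 17 mm high at the clip; bystander. Origin under its centre.
There are look-alikes about, which are no part of the job. Leave any pink look-alike of the weight3 alone.

How it is judged:
On the way, in this order (a step that is already met when the one before it is completed fails the run):
1. all the test weights stand on the pan and the pointer rests on the centre mark, the knob let go and the clamp lever not yet caught (x of weight1 in the frame of pan_top between -0.1 and 0.1 m and y of weight1 in the frame of pan_top between -0.1 and 0.1 m and z of weight1 in the frame of pan_top between -0.006 and 0.006 m and x of weight2 in the frame of pan_top between -0.1 and 0.1 m and y of weight2 in the frame of pan_top between -0.1 and 0.1 m and z of weight2 in the frame of pan_top between -0.006 and 0.006 m and x of weight3 in the frame of pan_top between -0.1 and 0.1 m and y of weight3 in the frame of pan_top between -0.1 and 0.1 m and z of weight3 in the frame of pan_top between -0.006 and 0.006 m and x of weight4 in the frame of pan_top between -0.1 and 0.1 m and y of weight4 in the frame of pan_top between -0.1 and 0.1 m and z of weight4 in the frame of pan_top between -0.006 and 0.006 m and y of pointer_tip in the frame of mark between -0.004 and 0.004 m and distance between pointer_tip and mark below 0.012 m and value of joint clamp below 0.25 rad and contact force between the fingers and scale below 0.3 N), for 0.5 s.
2. the clamp lever is pressed down and stays caught by itself, with the weights still on the pan and the pointer still on the mark (x of weight1 in the frame of pan_top between -0.1 and 0.1 m and y of weight1 in the frame of pan_top between -0.1 and 0.1 m and z of weight1 in the frame of pan_top between -0.006 and 0.006 m and x of weight2 in the frame of pan_top between -0.1 and 0.1 m and y of weight2 in the frame of pan_top between -0.1 and 0.1 m and z of weight2 in the frame of pan_top between -0.006 and 0.006 m and x of weight3 in the frame of pan_top between -0.1 and 0.1 m and y of weight3 in the frame of pan_top between -0.1 and 0.1 m and z of weight3 in the frame of pan_top between -0.006 and 0.006 m and x of weight4 in the frame of pan_top between -0.1 and 0.1 m and y of weight4 in the frame of pan_top between -0.1 and 0.1 m and z of weight4 in the frame of pan_top between -0.006 and 0.006 m and y of pointer_tip in the frame of mark between -0.004 and 0.004 m and distance between pointer_tip and mark below 0.012 m and value of joint clamp above 0.38 rad and contact force between the fingers and scale below 0.3 N), for 0.5 s.
At the end, for the whole second after the job is handed in: every test weight stands upright (within 0.35 rad) on the floor of the tray, its middle within 95 x 80 mm either side of the tray's centre, and the clamp lever is still caught (over 0.38 rad) (x of weight1 in the frame of tray between -0.095 and 0.095 m and y of weight1 in the frame of tray between -0.08 and 0.08 m and z of weight1 in the frame of tray between -0.003 and 0.02 m and angle between each of weight1, weight2, weight3, weight4's own z axis and vertical below 0.35 rad and x of weight2 in the frame of tray between -0.095 and 0.095 m and y of weight2 in the frame of tray between -0.08 and 0.08 m and z of weight2 in the frame of tray between -0.003 and 0.02 m and x of weight3 in the frame of tray between -0.095 and 0.095 m and y of weight3 in the frame of tray between -0.08 and 0.08 m and z of weight3 in the frame of tray between -0.003 and 0.02 m and x of weight4 in the frame of tray between -0.095 and 0.095 m and y of weight4 in the frame of tray between -0.08 and 0.08 m and z of weight4 in the frame of tray between -0.003 and 0.02 m and value of joint clamp above 0.38 rad); the robot touches nothing.
It fails at once if the set knob is turned while the clamp lever is caught (value of joint clamp above 0.38 rad and (velocity of joint setknob above 0.4 rad/s or velocity of joint setknob below -0.4 rad/s)).
It fails at once if the tub, the bottle or the clipboard is moved by more than 20 mm (distance of any of tub, sanitizer, clipboard from where it was at the start of the episode above 0.02 m).
Of weight1, weight2, weight3, weight4 only 2 to 4 are there at a start; the rules pass over those that are not, and their reading is None.
At some moment in a run one of weight1, weight2, weight3, weight4 may be knocked a few centimetres aside while the robot is not near it.
Once in a run the grip may slacken for a moment while it holds something.
It also fails if it takes over 210 s, if anything falls off the work surface, if the arm or the gripper's body presses on something with over 40 N, if the wrist force passes 120 N, or if a joint passes its speed limit or range.

## Working session

There is one attempt and no reset: what is moved stays moved. The work goes in short steps, Python scripts to look and compute and a tool call to move; the robot and the scene stay as the last step left them, time stands still between calls to the robot, and variables do not carry over. Pictures are saved under pics/ and viewed, at most 14 in all, crops included, and the job is handed in when it is done.

Besides the shell and the picture viewer there is one more tool, called after "Request:" as name(argument=value, ...) on one line, values as JSON. apply_moves: Moves the arm, as the interface text tells. Shift numbers are shares of 20 mm and turn numbers shares of 6 degrees, none past 1 either way. Its arguments: {"type":"object","properties":{"dr":{"type":"array"},"slide":{"type":"array"},"gripper":{"type":"array"},"grip_force":{"type":"number"}},"required":["dr","slide","gripper"]}

```bash
mkdir -p pics
cat > h.py <<'E'
import numpy as np, cv2
from plant import robot
def cam(n):
    c=robot.camera(n); return c
def ray(c,u,v):
    M=np.array(c["cam_to_world"]); d=np.array([(u-c["cx"])/c["fx"],-(v-c["cy"])/c["fy"],-1.0])
    return M[:3,3], M[:3,:3]@d
def onz(c,u,v,z):
    o,d=ray(c,u,v); return o+d*(z-o[2])/d[2]
def proj(c,p):
    M=np.array(c["cam_to_world"]); q=M[:3,:3].T@(np.array(p)-M[:3,3])
    return c["cx"]+c["fx"]*q[0]/-q[2], c["cy"]-c["fy"]*q[1]/-q[2]
E
python3 - <<'E'
from h import *
for n in("top","scene"):
    c=cam(n); cv2.imwrite(f"pics/{n}0.png",c["frame"]); print(n,c["fx"],c["fy"],c["cx"],c["cy"],np.round(c["cam_to_world"],3).tolist(),[k for k in c])
s=robot.read_state(); print(s,robot.tcp_to_grasp)
E
```

```text
top 536.4164057813023 536.4164057813023 323.5426540726416 248.39054319173425 [[-0.013, 0.999, -0.043, 0.515], [-1.0, -0.012, 0.017, 0.084], [0.016, 0.043, 0.999, 1.346], [0.0, 0.0, 0.0, 1.0]] ['frame', 'fx', 'fy', 'cx', 'cy', 'cam_to_world']
scene 534.0064843242794 534.0064843242794 321.10610769868237 242.3153691298014 [[0.086, -0.706, 0.703, 1.441], [0.996, 0.061, -0.061, -0.013], [0.0, 0.706, 0.708, 1.032], [0.0, 0.0, 0.0, 1.0]] ['frame', 'fx', 'fy', 'cx', 'cy', 'cam_to_world']
{'t': 0.1, 'joint_pos': array([ 1.13349515e+00,  4.94111364e-01,  1.34609247e+00, -6.32136615e-07,
        1.30253833e+00, -9.54844958e-02]), 'joint_vel': array([-0.00042495, -0.00159629, -0.00072924,  0.00102086, -0.00143893,
        0.00060887]), 'joint_torque': array([ 2.97091188e-03, -8.83589101e+01, -3.84568083e+01,  5.83351607e-05,
        5.22346105e-03,  1.34903834e-05]), 'tool_pos': array([0.20933882, 0.58852812, 0.23075802]), 'orientation': array([-1.51012441e-04,  1.70077412e-01,  9.85430537e-01, -5.54562848e-04]), 'ft_force': array([-0.24585829,  0.07344104,  0.06263662]), 'torque': array([ 0.01057428, -0.06226062, -0.02387501]), 'finger_force': 0.0, 'finger_gap': 0.9995340194483032} 0.0187
```

View pics/top0.png

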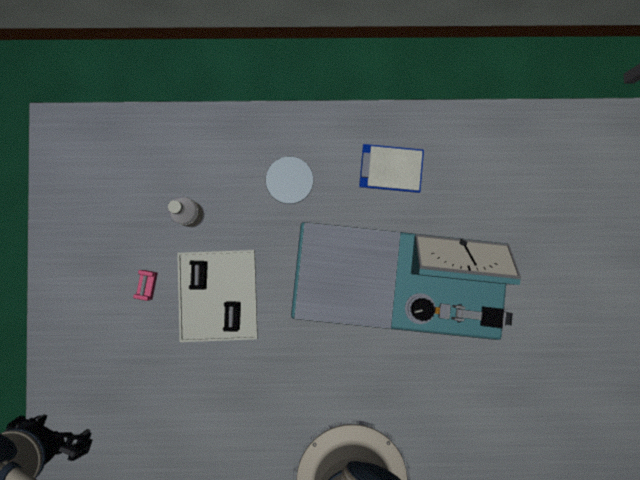

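View pics/scene0.png

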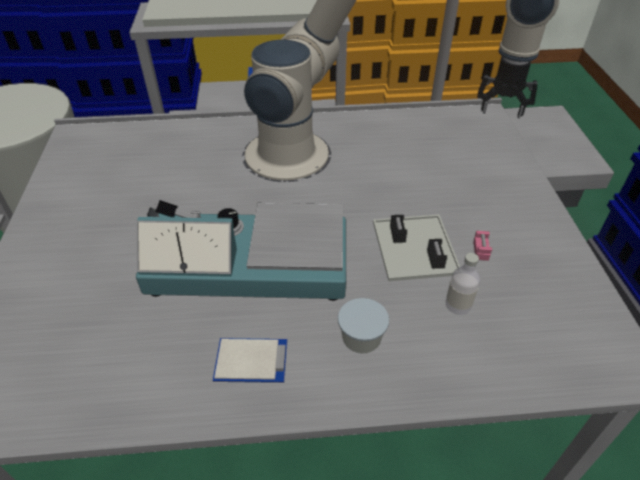

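Top view: tray is at cols 178–257, rows 250–341, with two black weights at about (198,275) and (232,316). The pink look-alike is at (145,286). The pan is at (347,275), the knob at (420,309) and the lever pad at (492,317). In the scene view the pointer runs (184,266)→(179,233), just to -y of the mark at (184,227).

```bash
cat >> h.py <<'E'
def weights(c,zt=0.005,box=None,thr=45):
    """black blobs of weight size -> (x,y,long-axis angle), blob in given pixel box"""
    g=c["frame"].max(2); m=np.zeros_like(g); x0,x1,y0,y1=box; m[y0:y1,x0:x1]=(g[y0:y1,x0:x1]<thr)*255
    m=cv2.morphologyEx(m,cv2.MORPH_CLOSE,np.ones((9,9),np.uint8)); out=[]
    for k in cv2.findContours(m,cv2.RETR_EXTERNAL,cv2.CHAIN_APPROX_NONE)[0]:
        if cv2.contourArea(k)<150: continue
        P=np.array([onz(c,*p,zt+0.027)[:2] for p in k[:,0].astype(float)],np.float32)
        (a,b),(w,h),t=cv2.minAreaRect(P*1000); t=t if w>h else t+90
        out.append([round(v,1) for v in(a,b,max(w,h),min(w,h),(t+90)%180-90)])
    return out
E
python3 - <<'E'
from h import *
c=cam("top"); f=c["frame"]
print("weights",weights(c,box=(170,265,245,345)))
hsv=cv2.cvtColor(f,cv2.COLOR_BGR2HSV)
m=((hsv[...,0]>80)&(hsv[...,0]<100)&(hsv[...,1]>90)).astype(np.uint8)*255
m[:210]=0;m[345:]=0;m[:,:285]=0;m[:,525:]=0
ks=max(cv2.findContours(m,0,1)[0],key=cv2.contourArea); print("teal",cv2.boundingRect(ks))
for n,px,z in[("trayTL",(178.5,252),.013),("trayTR",(254,250),.013),("trayBL",(180,341),.013),("trayBR",(257,340),.013),("panTL",(303,223),.13),("panTR",(400,232),.13),("panBL",(296,319),.13),("panBR",(392,328),.13),("knob",(421,309),.131),("pad",(492,317),.147),("caseBR",(502,338),.085),("caseBL",(392,331),.085)]:
    print(n,np.round(onz(c,*px,z)[:2],3))
h=cv2.resize(f[215:345,285:525],None,fx=3.3,fy=3.3,interpolation=cv2.INTER_CUBIC);cv2.imwrite("pics/c1.png",h)
E
```

```text
weights [[409.1, 287.9, 67.8, 36.3, -0.9], [510.9, 369.5, 66.6, 40.2, -2.4]]
teal (392, 233, 128, 106)
trayTL [0.567 0.421]
trayTR [0.57  0.234]
trayBL [0.348 0.418]
trayBR [0.348 0.229]
panTL [0.625 0.11 ]
panTR [ 0.602 -0.111]
panBL [0.408 0.128]
panBR [ 0.385 -0.089]
knob [ 0.427 -0.155]
pad [ 0.408 -0.311]
caseBR [ 0.353 -0.353]
caseBL [ 0.373 -0.095]
```

View pics/c1.png

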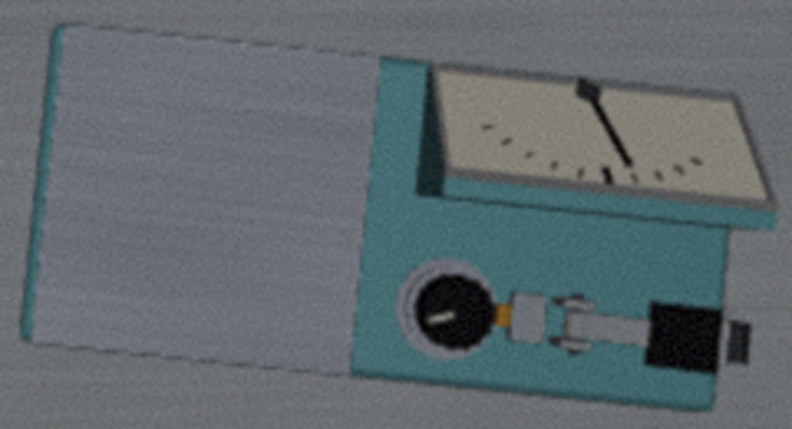

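Request:
apply_moves(dr=[[0,0,-1],[0,0,-1],[0,0,-1],[0,0,0],[0,0,0],[0,0,0],[0,0,0],[0,0,0]], slide=[[0,0,0],[0,0,0],[0,0,0],[-0.94,-0.68,0.4],[-0.94,-0.68,0.4],[-0.94,-0.68,0.4],[-0.94,-0.68,0.4],[-0.94,-0.68,0.4]], gripper=[80,80,80,80,80,80,80,80], grip_force=80)

```text
t: 0.82
tool_pos: [0.3022, 0.5175, 0.1907]
orientation: [-0.0, 0.014, 1.0, -0.0]
ft_force: [-0.2, 0.4, -0.8]
finger_gap: 0.798
finger_force: 0.0
```

Request:
apply_moves(dr=[[0,0,0],[0,0,0],[0,0,0],[0,0,0],[0,0,0],[0,0,0],[0,0,0],[0,0,0]], slide=[[-0.94,-0.68,0.4],[-0.94,-0.68,0.4],[-0.94,-0.68,0.4],[-0.94,-0.68,0.4],[-0.94,-0.68,0.4],[-0.94,-0.68,0.4],[-0.94,-0.68,0.4],[-0.94,-0.68,0.4]], gripper=[80,80,80,80,80,80,80,80])

```text
t: 1.48
tool_pos: [0.4497, 0.4045, 0.1267]
orientation: [-0.0, 0.014, 1.0, -0.0]
ft_force: [0.6, 0.4, -0.5]
finger_gap: 0.801
finger_force: 0.0
```

Request:
apply_moves(dr=[[0,0,0],[0,0,0],[0,0,0],[0,0,0]], slide=[[-0.94,-0.68,0.4],[-0.94,-0.68,0.4],[0,0,0],[0,0,0]], gripper=[80,80,80,80])

```text
t: 1.82
tool_pos: [0.4861, 0.3762, 0.1106]
orientation: [-0.001, 0.015, 1.0, -0.0]
ft_force: [0.9, 0.2, 0.6]
finger_gap: 0.802
finger_force: 0.0
```

Request:
apply_moves(dr=[[0,0,0],[0,0,0],[0,0,0],[0,0,0],[0,0,0],[0,0,0],[0,0,0],[0,0,0]], slide=[[-0.62,-0.15,0],[-0.62,-0.15,0],[0,0,0.78],[0,0,0.78],[0,0,0.78],[0,0,0.78],[0,0,0.78],[0,0,0.78]], gripper=[80,80,80,80,80,80,80,80])

```text
t: 2.48
tool_pos: [0.5111, 0.371, 0.0173]
orientation: [0.0, 0.014, 1.0, 0.0]
ft_force: [-0.4, 0.4, 0.4]
finger_gap: 0.8
finger_force: 0.0
```

Request:
apply_moves(dr=[[0,0,0],[0,0,0],[0,0,0],[0,0,0],[0,0,0],[0,0,0],[0,0,0],[0,0,0]], slide=[[0,0,0],[0,0,0],[0,0,0],[0,0,0],[0,0,0],[0,0,0],[0,0,0],[0,0,0]], gripper=[80,80,20,20,20,20,20,20])

```text
t: 3.15
tool_pos: [0.511, 0.3709, 0.0192]
orientation: [0.001, 0.014, 1.0, 0.001]
ft_force: [-1.5, -1.6, 10.6]
finger_gap: 0.399
finger_force: 80.3
```

Request:
apply_moves(dr=[[0,0,0],[0,0,0],[0,0,0],[0,0,0],[0,0,0],[0,0,0],[0,0,0],[0,0,0]], slide=[[0,0,-0.5],[0,0,-1],[0,0,-1],[0,0,-1],[0,0,-1],[0,0,-1],[0,0,-1],[0,0,-1]], gripper=[20,20,20,20,20,20,20,20])

```text
t: 3.82
tool_pos: [0.51, 0.3703, 0.1695]
orientation: [0.0, 0.014, 1.0, 0.0]
ft_force: [0.4, 0.2, -5.1]
finger_gap: 0.405
finger_force: 53.0
```

Request:
apply_moves(dr=[[0,0,0],[0,0,0],[0,0,0],[0,0,0],[0,0,0],[0,0,0],[0,0,0],[0,0,0]], slide=[[0,0,-1],[0,0,-1],[0,-0.97,-0.5],[0,-0.97,0],[0,-0.97,0],[0,-0.97,0],[0,-0.97,0],[0,-0.97,0]], gripper=[20,20,20,20,20,20,20,20])

```text
t: 4.48
tool_pos: [0.5066, 0.2531, 0.2184]
orientation: [0.0, 0.014, 1.0, 0.0]
ft_force: [0.0, 0.4, -5.0]
finger_gap: 0.394
finger_force: 84.6
```

Request:
apply_moves(dr=[[0,0,0],[0,0,0],[0,0,0],[0,0,0],[0,0,0],[0,0,0],[0,0,0],[0,0,0]], slide=[[-0.1,-0.97,0],[-0.1,-0.97,0],[-0.1,-0.97,0],[-0.1,-0.97,0],[0,-0.97,0],[0,-0.97,0],[0,-0.97,0],[0,-0.97,0]], gripper=[20,20,20,20,20,20,20,20])

```text
t: 5.15
tool_pos: [0.5104, 0.0978, 0.2184]
orientation: [0.0, 0.014, 1.0, 0.0]
ft_force: [0.1, 0.7, -4.5]
finger_gap: 0.396
finger_force: 84.6
```

Request:
apply_moves(dr=[[0,0,0],[0,0,0],[0,0,0],[0,0,0]], slide=[[0,-0.97,0],[0,-0.97,0],[0,0,0],[0,0,0]], gripper=[20,20,20,20])

```text
t: 5.48
tool_pos: [0.5095, 0.0592, 0.2183]
orientation: [0.0, 0.015, 1.0, 0.0]
ft_force: [0.6, 1.5, -3.9]
finger_gap: 0.395
finger_force: 84.5
```

Request:
apply_moves(dr=[[0,0,0],[0,0,0],[0,0,0],[0,0,0],[0,0,0],[0,0,0],[0,0,0],[0,0,0]], slide=[[0,0,0.8],[0,0,0.8],[0,0,0.8],[0,0,0.5],[0,0,0.5],[0,0,0.2],[0,0,0.2],[0,0,0]], gripper=[20,20,20,20,20,20,20,20])

```text
t: 6.15
tool_pos: [0.5098, 0.0601, 0.1415]
orientation: [-0.0, 0.014, 1.0, 0.0]
ft_force: [-0.0, 0.1, -3.6]
finger_gap: 0.395
finger_force: 84.6
```

Request:
apply_moves(dr=[[0,0,0],[0,0,0],[0,0,0],[0,0,0]], slide=[[0,0,0.05],[0,0,0],[0,0,0],[0,0,0]], gripper=[20,20,20,20])

```text
t: 6.48
tool_pos: [0.51, 0.06, 0.1411]
orientation: [0.0, 0.014, 1.0, 0.0]
ft_force: [-0.7, 0.8, -3.7]
finger_gap: 0.396
finger_force: 84.7
```

Request:
apply_moves(dr=[[0,0,0],[0,0,0],[0,0,0],[0,0,0],[0,0,0],[0,0,0]], slide=[[0,0,0.1],[0,0,0.1],[0,0,0],[0,0,0],[0,0,0],[0,0,0]], gripper=[20,20,20,20,20,20])

```text
t: 6.98
tool_pos: [0.51, 0.06, 0.1368]
orientation: [0.0, 0.014, 1.0, 0.0]
ft_force: [1.9, 3.2, 1.5]
finger_gap: 0.389
finger_force: 85.3
```

Request:
apply_moves(dr=[[0,0,0],[0,0,0],[0,0,0],[0,0,0],[0,0,0],[0,0,0],[0,0,0],[0,0,0]], slide=[[0,0,0],[0,0,0],[0,0,-0.3],[0,0,-0.6],[0,0,-1],[0,0,-1],[0,0,-1],[0,0,-1]], gripper=[75,75,75,75,75,75,75,75])

```text
t: 7.65
tool_pos: [0.5096, 0.0598, 0.2361]
orientation: [-0.0, 0.014, 1.0, -0.0]
ft_force: [0.0, 0.3, -0.4]
finger_gap: 0.75
finger_force: 0.0
```

Request:
apply_moves(dr=[[0,0,0],[0,0,0],[0,0,0],[0,0,0],[0,0,0],[0,0,0],[0,0,0],[0,0,0]], slide=[[0.4,1,0],[0.5,1,0],[0.5,1,0],[0.5,1,0],[0.5,1,0],[0.5,1,0],[0.5,1,0],[0.5,1,0]], gripper=[75,75,75,75,75,75,75,75])

```text
t: 8.32
tool_pos: [0.4356, 0.2228, 0.2351]
orientation: [0.0, 0.014, 1.0, -0.0]
ft_force: [0.5, 0.7, 0.2]
finger_gap: 0.751
finger_force: 0.0
```

Run:
```python
from h import *
c=cam("top"); print("tray",weights(c,box=(170,265,245,345))," pan",weights(c,zt=.125,box=(285,415,215,340)))
cv2.imwrite("pics/top1.png",c["frame"]); print(robot.read_state()["tool_pos"])
```

```text
tray [[458.2, 215.9, 98.6, 22.7, 16.6]]  pan [[509.8, 60.5, 68.8, 33.4, -0.8]]
[0.43414954 0.22542409 0.23512296]
```

Run:
```python
from h import *
c=cam("scene"); print([round(v) for v in proj(c,(.409,.288,.03))], weights(c,box=(365,465,208,285)))
f=c["frame"]; cv2.imwrite("pics/s1.png",cv2.resize(f[160:310,120:480],None,fx=2.2,fy=2.2,interpolation=cv2.INTER_CUBIC))
```

```text
[398, 228] [[412.6, 285.7, 98.6, 35.4, -3.3]]
```

View pics/s1.png

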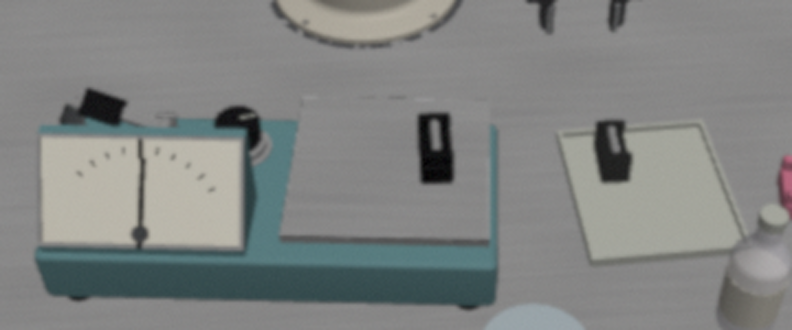

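The scene view shows weight 1 still in the tray at crop (612,150), the other weight on the pan at (436,148), and the pointer on the mark with one weight on.

Request:
apply_moves(dr=[[0,0,0],[0,0,0],[0,0,0],[0,0,0],[0,0,0],[0,0,0],[0,0,0],[0,0,0]], slide=[[0.32,0.76,0],[0.32,0.76,0],[0.32,0.76,0.5],[0.32,0.76,1],[0,0,1],[0,0,1],[0,0,1],[0,0,1]], gripper=[80,80,80,80,80,80,80,80])

```text
t: 9.08
tool_pos: [0.4127, 0.2831, 0.1242]
orientation: [0.0, 0.014, 1.0, 0.0]
ft_force: [0.3, 1.1, -0.4]
finger_gap: 0.797
finger_force: 0.0
```

Request:
apply_moves(dr=[[0,0,0],[0,0,0],[0,0,0]], slide=[[0,0,0.5],[0,0,0],[0,0,0]], gripper=[80,80,80])

```text
t: 9.33
tool_pos: [0.4125, 0.2831, 0.1148]
orientation: [-0.0, 0.014, 1.0, -0.0]
ft_force: [-0.2, -0.1, -0.0]
finger_gap: 0.798
finger_force: 0.0
```

Request:
apply_moves(dr=[[0,0,0],[0,0,0],[0,0,0],[0,0,0],[0,0,0],[0,0,0],[0,0,0],[0,0,0]], slide=[[0.12,0.22,0],[0,0,0.8],[0,0,0.8],[0,0,0.8],[0,0,0.8],[0,0,0.8],[0,0,0.8],[0,0,0]], gripper=[80,80,80,80,80,80,80,80])

```text
t: 10.0
tool_pos: [0.4096, 0.2879, 0.0175]
orientation: [-0.001, 0.014, 1.0, -0.0]
ft_force: [-0.6, -0.7, -1.5]
finger_gap: 0.799
finger_force: 0.0
```

Request:
apply_moves(dr=[[0,0,0],[0,0,0],[0,0,0],[0,0,0],[0,0,0],[0,0,0],[0,0,0]], slide=[[0,0,0],[0,0,0],[0,0,0],[0,0,0],[0,0,0],[0,0,0],[0,0,0]], gripper=[80,20,20,20,20,20,20])

```text
t: 10.58
tool_pos: [0.4107, 0.2883, 0.0201]
orientation: [0.001, 0.014, 1.0, 0.001]
ft_force: [-1.9, -1.9, 17.4]
finger_gap: 0.398
finger_force: 78.4
```

Request:
apply_moves(dr=[[0,0,0],[0,0,0],[0,0,0],[0,0,0],[0,0,0],[0,0,0],[0,0,0],[0,0,0]], slide=[[0,0,-0.5],[0,0,-1],[0,0,-1],[0,0,-1],[0,0,-1],[0,0,-1],[0,0,-1],[0,0,-1]], gripper=[20,20,20,20,20,20,20,20])

```text
t: 11.25
tool_pos: [0.4096, 0.2878, 0.1705]
orientation: [0.0, 0.014, 1.0, 0.0]
ft_force: [0.5, 0.3, -5.9]
finger_gap: 0.39
finger_force: 82.2
```

Request:
apply_moves(dr=[[0,0,0],[0,0,0],[0,0,0],[0,0,0]], slide=[[0,0,-1],[0,0,-1],[0,0,-0.5],[0,0,0]], gripper=[20,20,20,20])

```text
t: 11.58
tool_pos: [0.4106, 0.2884, 0.2215]
orientation: [0.002, 0.014, 1.0, 0.001]
ft_force: [-0.3, 0.5, -4.8]
finger_gap: 0.391
finger_force: 82.4
```

Request:
apply_moves(dr=[[0,0,0],[0,0,0],[0,0,0],[0,0,0],[0,0,0],[0,0,0],[0,0,0],[0,0,0]], slide=[[-0.29,-0.95,0],[-0.29,-0.95,0],[-0.29,-0.95,0],[-0.29,-0.95,0],[-0.29,-0.95,0],[-0.29,-0.95,0],[-0.29,-0.95,0],[-0.29,-0.95,0]], gripper=[20,20,20,20,20,20,20,20])

```text
t: 12.25
tool_pos: [0.4516, 0.1337, 0.2182]
orientation: [-0.001, 0.014, 1.0, -0.0]
ft_force: [0.2, 0.4, -4.9]
finger_gap: 0.389
finger_force: 82.3
```

Request:
apply_moves(dr=[[0,0,0],[0,0,0],[0,0,0],[0,0,0],[0,0,0],[0,0,0],[0,0,0],[0,0,0]], slide=[[-0.29,-0.95,0],[-0.29,-0.95,0],[-0.29,-0.95,0],[-0.29,-0.95,0],[-0.29,-0.95,0],[-0.29,-0.95,0],[-0.29,-0.95,0],[-0.29,-0.95,0]], gripper=[20,20,20,20,20,20,20,20])

```text
t: 12.92
tool_pos: [0.4938, -0.0193, 0.2182]
orientation: [-0.001, 0.014, 1.0, 0.0]
ft_force: [0.3, 0.3, -5.5]
finger_gap: 0.393
finger_force: 82.3
```

Request:
apply_moves(dr=[[0,0,0],[0,0,0],[0,0,0],[0,0,0],[0,0,0],[0,0,0],[0,0,0],[0,0,0]], slide=[[-0.29,-1,0],[0,0,0],[0,0,0.8],[0,0,0.8],[0,0,0.8],[0,0,0.5],[0,0,0.5],[0,0,0]], gripper=[20,20,20,20,20,20,20,20])

```text
t: 13.58
tool_pos: [0.498, -0.038, 0.1487]
orientation: [-0.002, 0.014, 1.0, 0.0]
ft_force: [-1.4, -0.5, -6.0]
finger_gap: 0.395
finger_force: 82.3
```

Request:
apply_moves(dr=[[0,0,0],[0,0,0],[0,0,0],[0,0,0],[0,0,0],[0,0,0]], slide=[[0,0,0.3],[0,0,0.2],[0,0,0.2],[0,0,0],[0,0,0],[0,0,0]], gripper=[20,20,20,20,20,20])

```text
t: 14.08
tool_pos: [0.4997, -0.0386, 0.137]
orientation: [0.0, 0.014, 1.0, -0.0]
ft_force: [-0.4, 1.8, -1.9]
finger_gap: 0.393
finger_force: 82.8
```

Request:
apply_moves(dr=[[0,0,0],[0,0,0],[0,0,0],[0,0,0],[0,0,0],[0,0,0],[0,0,0],[0,0,0]], slide=[[0,0,0.15],[0,0,0],[0,0,0],[0,0,0],[0,0,0],[0,0,-0.3],[0,0,-0.6],[0,0,-1]], gripper=[20,20,20,75,75,75,75,75])

```text
t: 14.75
tool_pos: [0.4988, -0.0385, 0.1713]
orientation: [-0.001, 0.014, 1.0, 0.0]
ft_force: [0.0, -0.1, -0.1]
finger_gap: 0.748
finger_force: 0.0
```

Request:
apply_moves(dr=[[0,0,0],[0,0,0],[0,0,0],[0,0,0],[0,0,0],[0,0,0],[0,0,0],[0,0,0]], slide=[[0,0,-1],[0,0,-1],[0.5,-0.8,-0.3],[0.5,-0.8,0],[0.5,-0.8,0],[0.5,-0.8,0],[0.5,-0.8,0],[0.5,-0.8,0]], gripper=[75,75,90,90,90,90,90,90])

```text
t: 15.42
tool_pos: [0.4365, -0.1336, 0.2182]
orientation: [0.0, 0.014, 1.0, -0.0]
ft_force: [-0.5, -0.4, 0.1]
finger_gap: 0.9
finger_force: 0.0
```

Request:
apply_moves(dr=[[0,0,0],[0,0,0],[0,0,0],[0,0,0]], slide=[[0.5,-0.8,0],[0,-0.5,0],[0,0,0],[0,0,0]], gripper=[90,90,90,90])

```text
t: 15.75
tool_pos: [0.4268, -0.1588, 0.218]
orientation: [0.0, 0.014, 1.0, -0.0]
ft_force: [-0.3, 0.5, 0.3]
finger_gap: 0.9
finger_force: 0.0
```

Run:
```python
from h import *
c=cam("top"); print(" pan",weights(c,zt=.123,box=(285,415,215,340)))
cv2.imwrite("pics/top2.png",c["frame"]); 
c=cam("scene");f=c["frame"]; cv2.imwrite("pics/s2.png",cv2.resize(f[190:300,120:360],None,fx=3.3,fy=3.3,interpolation=cv2.INTER_CUBIC))
s=robot.read_state(); print(np.round(s["joint_pos"],2),s["tool_pos"])
```

```text
pan [[424.0, -123.2, 44.4, 24.6, -1.2], [498.5, -38.7, 66.9, 35.8, -0.9], [509.8, 60.4, 64.5, 33.4, -0.8]]
[-0.49  0.27  1.76  0.    1.1  -2.03] [ 0.42679066 -0.15812902  0.21777031]
```

View pics/s2.png

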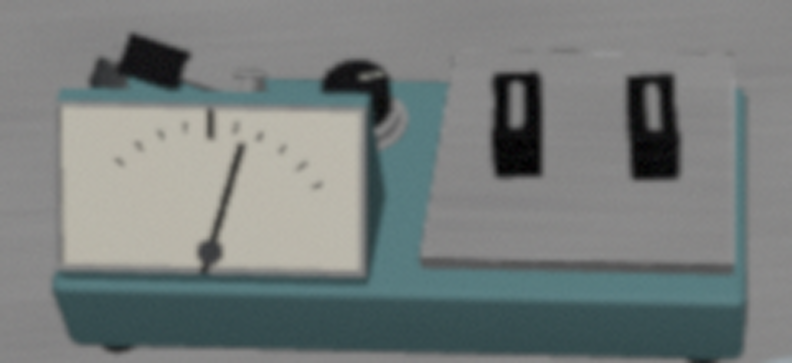

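Both weights stand on the pan, at crop (517,125) and (652,125). The pointer tip at (241,145) is about 0.24 rad to +y of the mark at (210,122).

Run:
```python
from h import *
c=cam("scene");f=c["frame"]
m=(f[195:240,208:245].max(2)<50).astype(np.uint8)
k=max(cv2.findContours(m,0,1)[0],key=cv2.contourArea); x,y,w,h=cv2.boundingRect(k); x+=208;y+=195
print(x,y,w,h)
print("axis from top rim z=.131:",[np.round(onz(c,x+w/2-.5,yy,.131)[:2],4) for yy in (y,)], "proj of (.427,-.160,.131)",proj(c,(.427,-.160,.131)))
c=cam("scene")
```

```text
218 209 20 18
axis from top rim z=.131: [array([ 0.4077, -0.1617])] proj of (.427,-.160,.131) (np.float64(227.9019750144518), np.float64(214.0344751657148))
```

Request:
apply_moves(dr=[[0,0,0],[0,0,0],[0,0,0],[0,0,0],[0,0,0],[0,0,0],[0,0,0],[0,0,0]], slide=[[-0.1,-0.1,0.9],[0,0,0.9],[0,0,0.9],[0,0,0.9],[0,0,0.9],[0,0,0.7],[0,0,0.5],[0,0,0]], gripper=[90,90,90,90,90,90,90,90])

```text
t: 16.62
tool_pos: [0.4277, -0.1597, 0.1021]
orientation: [-0.001, 0.013, 1.0, 0.001]
ft_force: [-0.3, -0.2, 0.3]
finger_gap: 0.903
finger_force: 0.0
```

Request:
apply_moves(dr=[[0,0,0],[0,0,0],[0,0,0],[0,0,0],[0,0,0],[0,0,0],[0,0,0]], slide=[[0,0,0],[0,0,0],[0,0,0],[0,0,0],[0,0,0],[0,0,0],[0,0,0]], gripper=[90,40,40,40,40,40,40], grip_force=40)

```text
t: 17.2
tool_pos: [0.4288, -0.1613, 0.1047]
orientation: [0.001, 0.014, 1.0, -0.001]
ft_force: [-2.5, -3.7, 9.3]
finger_gap: 0.57
finger_force: 39.6
```

Request:
apply_moves(dr=[[0,0,0.5],[0,0,0.9],[0,0,0.9],[0,0,0.9],[0,0,0.9],[0,0,0.9],[0,0,0.9],[0,0,0.9]], slide=[[0,0,0],[0,0,0],[0,0,0],[0,0,0],[0,0,0],[0,0,0],[0,0,0],[0,0,0]], gripper=[40,40,40,40,40,40,40,40])

```text
t: 17.87
tool_pos: [0.428, -0.1635, 0.1047]
orientation: [0.001, 0.363, 0.932, -0.002]
ft_force: [-19.5, -37.3, 9.5]
finger_gap: 0.574
finger_force: 40.9
```

Request:
apply_moves(dr=[[0,0,0.9],[0,0,0.9],[0,0,0.9],[0,0,0.9],[0,0,0.9],[0,0,0.9],[0,0,0.5],[0,0,0]], slide=[[0,0,0],[0,0,0],[0,0,0],[0,0,0],[0,0,0],[0,0,0],[0,0,0],[0,0,0]], gripper=[40,40,40,40,40,40,40,40])

```text
t: 18.53
tool_pos: [0.4258, -0.1637, 0.1047]
orientation: [0.0, 0.629, 0.778, -0.003]
ft_force: [-33.0, -40.8, 23.7]
finger_gap: 0.574
finger_force: 42.3
```

Request:
apply_moves(dr=[[0,0,0],[0,0,0],[0,0,0],[0,0,0],[0,0,0],[0,0,0],[0,0,0],[0,0,0]], slide=[[0,0,0],[0,0,0],[0,0,0],[0,0,0],[0,0,0],[0,0,0],[0,0,0],[0,0,0]], gripper=[40,40,40,40,40,40,40,40])

```text
t: 19.2
tool_pos: [0.4257, -0.1633, 0.1047]
orientation: [-0.0, 0.627, 0.779, -0.003]
ft_force: [-34.3, -41.2, 23.0]
finger_gap: 0.573
finger_force: 42.4
```

```bash
cat >> h.py <<'E'
def pointer(c,thr=75):
    """dial crop in scene view: print the dark centroid per row (pointer below, mark on top)"""
    g=c["frame"].max(2).astype(float); x0,x1=146,226
    for r in range(222,268,3):
        w=np.clip(130-g[r,x0:x1],0,None); j=np.where(w>20)[0]
        print(r,[(round(float((w[s]*(s+x0)).sum()/w[s].sum()),1),len(s)) for s in np.split(j,np.where(np.diff(j)>1)[0]+1) if len(s)])
E
python3 - <<'E'
from h import *
c=cam("scene");f=c["frame"]; pointer(c); cv2.imwrite("pics/s3.png",cv2.resize(f[200:285,130:260],None,fx=6,fy=6,interpolation=cv2.INTER_CUBIC))
E
```

```text
222 []
225 [(183.3, 2)]
228 [(183.4, 2)]
231 [(183.5, 2)]
234 [(185.5, 2)]
237 [(185.4, 2)]
240 [(185.0, 1)]
243 [(184.6, 2)]
246 [(184.5, 2)]
249 [(184.4, 2)]
252 [(184.3, 2)]
255 [(184.0, 1)]
258 [(183.6, 2)]
261 [(183.5, 2)]
264 [(183.3, 6)]
267 [(183.2, 7)]
```

View pics/s3.png

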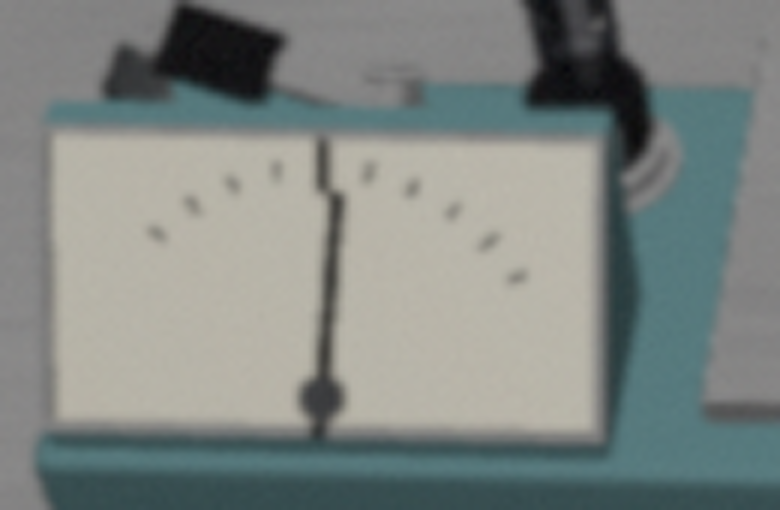

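The pointer tip (185.6,232) is 2 px, about 4.6 mm, to +y of the mark at (183.5,228). That needs about 0.38 rad more. The side load shows the axis lies slightly off, so I relieve that as well.

Request:
apply_moves(dr=[[0,0,0],[0,0,0.7],[0,0,0.8],[0,0,0.8],[0,0,0.8],[0,0,0.6],[0,0,0],[0,0,0]], slide=[[-0.06,-0.08,0],[0,0,0],[0,0,0],[0,0,0],[0,0,0],[0,0,0],[0,0,0],[0,0,0]], gripper=[40,40,40,40,40,40,40,40])

```text
t: 19.92
tool_pos: [0.4246, -0.1637, 0.1046]
orientation: [-0.0, 0.766, 0.643, -0.002]
ft_force: [-28.0, -26.5, 23.8]
finger_gap: 0.575
finger_force: 42.2
```

Request:
apply_moves(dr=[[0,0,0],[0,0,0],[0,0,0],[0,0,0],[0,0,0],[0,0,0],[0,0,0],[0,0,0]], slide=[[0,0,0],[0,0,0],[0,0,0],[0,0,0],[0,0,0],[0,0,0],[0,0,0],[0,0,0]], gripper=[40,40,40,40,40,40,40,40])

```text
t: 20.58
tool_pos: [0.4246, -0.1637, 0.1047]
orientation: [-0.0, 0.766, 0.643, -0.002]
ft_force: [-28.4, -25.4, 25.2]
finger_gap: 0.572
finger_force: 42.2
```

Run:
```python
from h import *
c=cam("scene");pointer(c)
```

```text
222 []
225 [(183.4, 2)]
228 [(183.4, 2)]
231 [(183.4, 2)]
234 [(183.5, 2)]
237 [(183.5, 2)]
240 [(183.5, 2)]
243 [(183.5, 2)]
246 [(183.5, 2)]
249 [(183.5, 2)]
252 [(183.4, 2)]
255 [(183.4, 2)]
258 [(183.4, 2)]
261 [(183.3, 2)]
264 [(183.3, 6)]
267 [(183.1, 7)]
```

Request:
apply_moves(dr=[[0,0,0],[0,0,0],[0,0,0],[0,0,0],[0,0,0],[0,0,0],[0,0,0],[0,0,0]], slide=[[-0.06,-0.04,-0.08],[0,0,0],[0,0,0],[0,0,0],[0,0,0],[0,0,-0.3],[0,0,-0.6],[0,0,-0.9]], gripper=[40,40,85,85,85,85,85,85])

```text
t: 21.3
tool_pos: [0.4255, -0.1629, 0.1414]
orientation: [-0.001, 0.766, 0.643, -0.0]
ft_force: [0.5, 0.9, 0.3]
finger_gap: 0.852
finger_force: 0.0
```

Request:
apply_moves(dr=[[0,0,0],[0,0,0],[0,0,0],[0,0,0],[0,0,0],[0,0,0],[0,0,0],[0,0,0]], slide=[[0,0,-1],[0,0,-1],[0,0,-1],[0,0,-0.2],[0,0,0],[0,0,0],[0,0,0],[0,0,0]], gripper=[85,85,85,0,0,0,0,0])

```text
t: 21.97
tool_pos: [0.4255, -0.163, 0.2045]
orientation: [-0.001, 0.766, 0.643, -0.0]
ft_force: [0.3, -0.7, -0.4]
finger_gap: 0.136
finger_force: 0.0
```

Run:
```python
from h import *
c=cam("scene");pointer(c); s=robot.read_state(); print(s["tool_pos"],s["ft_force"])
```

```text
222 []
225 [(183.4, 2)]
228 [(183.4, 2)]
231 [(183.4, 2)]
234 [(183.6, 2)]
237 [(183.6, 2)]
240 [(183.5, 2)]
243 [(183.5, 2)]
246 [(183.5, 2)]
249 [(183.5, 2)]
252 [(183.4, 2)]
255 [(183.4, 2)]
258 [(183.4, 2)]
261 [(183.3, 2)]
264 [(183.3, 6)]
267 [(183.1, 7)]
[ 0.42555469 -0.16301192  0.20451503] [0.232457   0.29807046 0.59924121]
```

Request:
apply_moves(dr=[[0,0,0],[0,0,0],[0,0,0],[0,0,0],[0,0,0],[0,0,0],[0,0,0],[0,0,0]], slide=[[-0.96,0.06,0],[-0.96,0.06,0],[-0.96,0.06,0],[-0.96,0.06,0],[-0.96,0.06,0],[-0.96,0.06,0],[-0.96,0.06,0],[-0.96,0.06,0]], gripper=[0,0,0,0,0,0,0,0])

```text
t: 22.68
tool_pos: [0.4084, -0.317, 0.2046]
orientation: [-0.001, 0.766, 0.643, -0.0]
ft_force: [0.2, -0.9, 0.5]
finger_gap: 0.001
finger_force: 0.0
```

Request:
apply_moves(dr=[[0,0,0],[0,0,0],[0,0,0],[0,0,0],[0,0,0],[0,0,0]], slide=[[0,0,0],[0,0,0.7],[0,0,0.7],[0,0,0.7],[0,0,0.3],[0,0,0]], gripper=[0,0,0,0,0,0])

```text
t: 23.18
tool_pos: [0.4081, -0.3152, 0.1558]
orientation: [-0.002, 0.766, 0.643, -0.0]
ft_force: [-0.9, 0.9, 0.2]
finger_gap: -0.004
finger_force: 0.0
```

Run:
```python
from h import *
c=cam("scene");f=c["frame"]; cv2.imwrite("pics/s4.png",cv2.resize(f[150:285,120:260],None,fx=4,fy=4,interpolation=cv2.INTER_CUBIC))
```

```text
(no output)
```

View pics/s4.png

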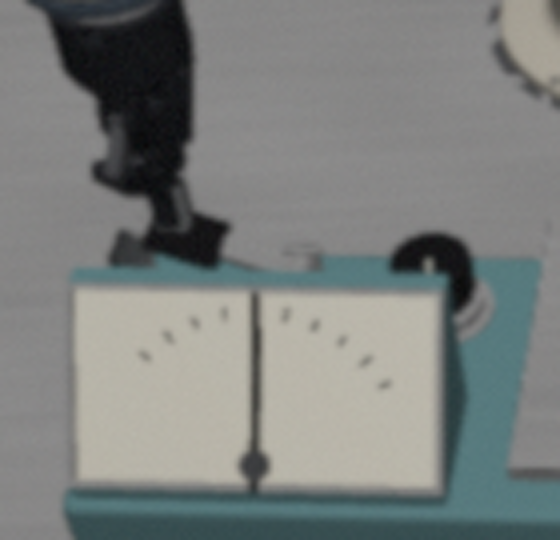

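The shut fingertips hover at crop (172,230), about 8 mm to -y of the pad centre at (190,240). The pointer is on the mark. I'll shift +y, then press.

Request:
apply_moves(dr=[[0,0,0],[0,0,0],[0,0,0],[0,0,0],[0,0,0],[0,0,0],[0,0,0],[0,0,0]], slide=[[0.35,-0.06,0],[0,0,0.3],[0,0,0.3],[0,0,0.3],[0,0,0.3],[0,0,0.3],[0,0,0.3],[0,0,0]], gripper=[0,0,0,0,0,0,0,0])

```text
t: 23.9
tool_pos: [0.4091, -0.3098, 0.1205]
orientation: [0.001, 0.766, 0.643, -0.0]
ft_force: [1.5, -3.9, 7.0]
finger_gap: 0.004
finger_force: 3.5
```

Request:
apply_moves(dr=[[0,0,0],[0,0,0],[0,0,0]], slide=[[0,0,0.1],[0,0,0.1],[0,0,0]], gripper=[0,0,0])

```text
t: 24.15
tool_pos: [0.4092, -0.31, 0.1172]
orientation: [0.001, 0.766, 0.643, -0.0]
ft_force: [-1.4, -4.1, 11.1]
finger_gap: -0.0
finger_force: 5.9
```

Request:
apply_moves(dr=[[0,0,0],[0,0,0],[0,0,0],[0,0,0]], slide=[[0,0,0.1],[0,0,0.05],[0,0,0],[0,0,0]], gripper=[0,0,0,0])

```text
t: 24.48
tool_pos: [0.4091, -0.31, 0.1145]
orientation: [0.001, 0.766, 0.643, -0.0]
ft_force: [-3.4, -4.8, 13.1]
finger_gap: 0.001
finger_force: 6.7
```

Request:
apply_moves(dr=[[0,0,0],[0,0,0],[0,0,0]], slide=[[0,0,0.05],[0,0,0],[0,0,0]], gripper=[0,0,0])

```text
t: 24.73
tool_pos: [0.4092, -0.3101, 0.1141]
orientation: [0.001, 0.766, 0.643, -0.0]
ft_force: [-4.8, -2.1, 25.0]
finger_gap: -0.001
finger_force: 12.6
```

Request:
apply_moves(dr=[[0,0,0],[0,0,0],[0,0,0],[0,0,0],[0,0,0],[0,0,0],[0,0,0],[0,0,0]], slide=[[0,0,-0.3],[0,0,-0.5],[0,0,-1],[0,0,-1],[0,0,-1],[0,0,-1],[0,0,-1],[0,0,0]], gripper=[0,0,0,0,0,0,0,0])

```text
t: 25.4
tool_pos: [0.4098, -0.3099, 0.2325]
orientation: [0.002, 0.766, 0.643, 0.0]
ft_force: [1.2, -0.1, 0.3]
finger_gap: 0.003
finger_force: 0.0
```

Run:
```python
from h import *
c=cam("scene");f=c["frame"];pointer(c); cv2.imwrite("pics/s5.png",cv2.resize(f[150:285,120:360],None,fx=3.3,fy=3.3,interpolation=cv2.INTER_CUBIC))
```

```text
222 []
225 [(183.4, 2)]
228 [(183.4, 2)]
231 [(183.4, 2)]
234 [(183.5, 2)]
237 [(183.5, 2)]
240 [(183.5, 2)]
243 [(183.5, 2)]
246 [(183.5, 2)]
249 [(183.5, 2)]
252 [(183.4, 2)]
255 [(183.4, 2)]
258 [(183.4, 2)]
261 [(183.3, 2)]
264 [(183.3, 6)]
267 [(183.1, 7)]
```

View pics/s5.png

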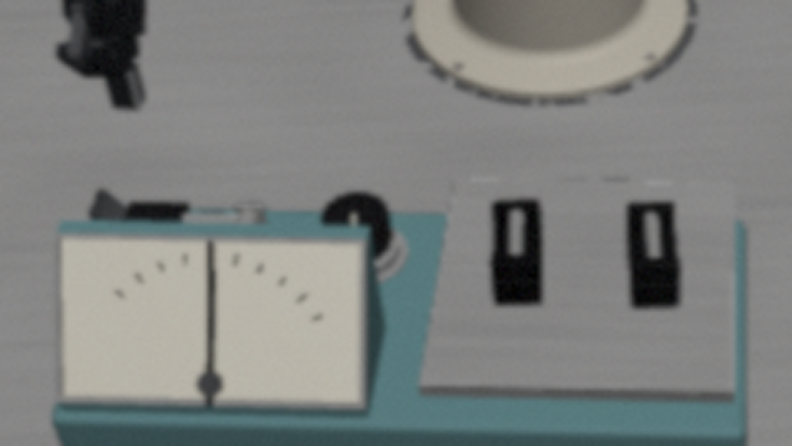

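Lever pad now lies level and caught, at crop (155,211). The pointer is on the mark and both weights are on the pan. Next, the weights go back to the tray.

Request:
apply_moves(dr=[[0,0,-1],[0,0,-1],[0,0,-1],[0,0,-1],[0,0,-1],[0,0,-1],[0,0,-1],[0,0,-1]], slide=[[0,0,0],[0,0,0],[0,0,0],[0,0,0],[0,0,0],[0,0,0],[0,0,0],[0,0,0]], gripper=[80,80,80,80,80,80,80,80], grip_force=80)

```text
t: 26.12
tool_pos: [0.4083, -0.3086, 0.2282]
orientation: [-0.001, 0.436, 0.9, 0.0]
ft_force: [0.2, -0.4, 0.0]
finger_gap: 0.795
finger_force: 0.0
```

Request:
apply_moves(dr=[[0,0,-1],[0,0,-1],[0,0,-1],[0,0,-1],[0,0,-1],[0,0,-1],[0,0,-1],[0,0,-1]], slide=[[0,0,0],[0,0,0],[0,0,0],[0,0,0],[0,0,0],[0,0,0],[0,0,0],[0,0,0]], gripper=[80,80,80,80,80,80,80,80])

```text
t: 26.78
tool_pos: [0.4084, -0.3086, 0.2282]
orientation: [-0.001, 0.032, 0.999, 0.001]
ft_force: [0.6, -0.2, -0.3]
finger_gap: 0.802
finger_force: 0.0
```

Request:
apply_moves(dr=[[0,0,-0.4],[0,0,0],[0,0,0],[0,0,0],[0,0,0],[0,0,0],[0,0,0],[0,0,0]], slide=[[0,0,0],[-0.29,0.98,0],[-0.29,0.98,0],[-0.29,0.98,0],[-0.29,0.98,0],[-0.29,0.98,0],[-0.29,0.98,0],[-0.29,0.98,0]], gripper=[80,80,80,80,80,80,80,80])

```text
t: 27.45
tool_pos: [0.4528, -0.1718, 0.2283]
orientation: [-0.001, 0.014, 1.0, 0.0]
ft_force: [0.3, -0.6, -0.1]
finger_gap: 0.801
finger_force: 0.0
```

Request:
apply_moves(dr=[[0,0,0],[0,0,0],[0,0,0],[0,0,0],[0,0,0],[0,0,0],[0,0,0],[0,0,0]], slide=[[-0.29,0.98,0],[-0.29,0.98,0],[-0.29,0.98,0],[-0.29,0.98,0],[-0.29,0.98,0],[-0.29,0.98,0],[-0.29,0.98,0],[0,0,0]], gripper=[80,80,80,80,80,80,80,80])

```text
t: 28.12
tool_pos: [0.4977, -0.0343, 0.2283]
orientation: [-0.001, 0.013, 1.0, 0.001]
ft_force: [0.3, -0.9, -0.7]
finger_gap: 0.801
finger_force: 0.0
```

Request:
apply_moves(dr=[[0,0,0],[0,0,0],[0,0,0]], slide=[[0,0,0],[0,0,0],[0,0,0]], gripper=[80,80,80])

```text
t: 28.37
tool_pos: [0.4971, -0.0376, 0.2289]
orientation: [-0.0, 0.014, 1.0, 0.0]
ft_force: [-0.6, 0.7, 0.2]
finger_gap: 0.799
finger_force: 0.0
```

Request:
apply_moves(dr=[[0,0,0],[0,0,0],[0,0,0],[0,0,0],[0,0,0],[0,0,0],[0,0,0],[0,0,0]], slide=[[-0.05,-0.04,0.8],[0,0,0.8],[0,0,0.8],[0,0,0.8],[0,0,0.8],[0,0,0.58],[0,0,0],[0,0,0]], gripper=[80,80,80,80,80,80,80,80])

```text
t: 29.03
tool_pos: [0.4981, -0.0384, 0.1375]
orientation: [-0.001, 0.014, 1.0, 0.0]
ft_force: [0.1, -0.1, 0.5]
finger_gap: 0.798
finger_force: 0.0
```

Request:
apply_moves(dr=[[0,0,0],[0,0,0],[0,0,0],[0,0,0],[0,0,0],[0,0,0],[0,0,0]], slide=[[0,0,0],[0,0,0],[0,0,0],[0,0,0],[0,0,0],[0,0,0],[0,0,0]], gripper=[20,20,20,20,20,20,20])

```text
t: 29.62
tool_pos: [0.4988, -0.038, 0.1379]
orientation: [0.0, 0.014, 1.0, -0.0]
ft_force: [1.1, -3.3, 2.2]
finger_gap: 0.393
finger_force: 82.1
```

Request:
apply_moves(dr=[[0,0,0],[0,0,0],[0,0,0],[0,0,0],[0,0,0],[0,0,0],[0,0,0]], slide=[[0,0,-0.5],[0,0,-0.8],[0,0,-1],[0,0,-1],[0,0,-1],[0,0,-0.7],[0,0,0]], gripper=[20,20,20,20,20,20,20])

```text
t: 30.2
tool_pos: [0.4994, -0.0378, 0.2398]
orientation: [0.002, 0.014, 1.0, -0.0]
ft_force: [1.6, 0.5, -4.6]
finger_gap: 0.395
finger_force: 81.5
```

Request:
apply_moves(dr=[[0,0,0],[0,0,0],[0,0,0],[0,0,0],[0,0,0],[0,0,0],[0,0,0],[0,0,0]], slide=[[0.29,1,0],[0.29,1,0],[0.29,1,0],[0.29,1,0],[0.29,1,0],[0.29,1,0],[0.29,1,0],[0.29,1,0]], gripper=[20,20,20,20,20,20,20,20])

```text
t: 30.87
tool_pos: [0.4553, 0.1243, 0.2363]
orientation: [-0.001, 0.014, 1.0, -0.0]
ft_force: [0.1, 0.2, -4.9]
finger_gap: 0.398
finger_force: 81.5
```

Request:
apply_moves(dr=[[0,0,0],[0,0,0],[0,0,0],[0,0,0],[0,0,0],[0,0,0],[0,0,0],[0,0,0]], slide=[[0.29,1,0],[0.29,1,0],[0.29,1,0],[0.29,1,0],[0.29,1,0],[0.29,1,0],[0.29,1,0],[0.29,1,0]], gripper=[20,20,20,20,20,20,20,20])

```text
t: 31.53
tool_pos: [0.4134, 0.2853, 0.2362]
orientation: [-0.001, 0.014, 1.0, -0.0]
ft_force: [0.3, 0.5, -4.4]
finger_gap: 0.395
finger_force: 81.5
```

Request:
apply_moves(dr=[[0,0,0],[0,0,0],[0,0,0],[0,0,0],[0,0,0],[0,0,0],[0,0,0],[0,0,0]], slide=[[0,0,0],[0,0,1],[0,0,1],[0,0,1],[0,0,1],[0,0,1],[0,0,1],[0,0,1]], gripper=[20,20,20,20,20,20,20,20])

```text
t: 32.2
tool_pos: [0.4137, 0.284, 0.0957]
orientation: [-0.001, 0.014, 1.0, -0.0]
ft_force: [0.4, 0.6, -5.0]
finger_gap: 0.396
finger_force: 81.7
```

Request:
apply_moves(dr=[[0,0,0],[0,0,0],[0,0,0],[0,0,0],[0,0,0],[0,0,0],[0,0,0]], slide=[[0,0,1],[0,0,1],[0,0,1],[0,0,0.5],[0,0,0],[0,0,0],[0,0,0]], gripper=[20,20,20,20,20,20,20])

```text
t: 32.78
tool_pos: [0.4149, 0.2847, 0.0283]
orientation: [0.0, 0.014, 1.0, 0.0]
ft_force: [-0.7, 0.2, -4.4]
finger_gap: 0.393
finger_force: 81.6
```

Request:
apply_moves(dr=[[0,0,0],[0,0,0],[0,0,0],[0,0,0],[0,0,0]], slide=[[0,0,0.25],[0,0,0.15],[0,0,0.1],[0,0,0],[0,0,0]], gripper=[20,20,20,20,20])

```text
t: 33.2
tool_pos: [0.4151, 0.2849, 0.0194]
orientation: [0.001, 0.014, 1.0, 0.001]
ft_force: [-6.0, -3.4, 35.7]
finger_gap: 0.39
finger_force: 86.4
```

Request:
apply_moves(dr=[[0,0,0],[0,0,0],[0,0,0],[0,0,0],[0,0,0],[0,0,0],[0,0,0],[0,0,0]], slide=[[0,0,-0.06],[0,0,0],[0,0,0],[0,0,-0.4],[0,0,-0.8],[0,0,-1],[0,0,-1],[0,0,-1]], gripper=[20,80,80,80,80,80,80,80])

```text
t: 33.87
tool_pos: [0.4145, 0.2845, 0.1042]
orientation: [-0.0, 0.014, 1.0, -0.0]
ft_force: [-0.1, 0.7, -0.4]
finger_gap: 0.797
finger_force: 0.0
```

Request:
apply_moves(dr=[[0,0,0],[0,0,0],[0,0,0],[0,0,0],[0,0,0],[0,0,0],[0,0,0],[0,0,0]], slide=[[0,0,-1],[0,0,-1],[0,0,-1],[0,0,-1],[0,0,-1],[0,0,-1],[-0.42,-0.92,-1],[-0.42,-0.92,0]], gripper=[80,80,80,80,80,80,80,80])

```text
t: 34.53
tool_pos: [0.4316, 0.248, 0.2468]
orientation: [0.002, 0.013, 1.0, 0.001]
ft_force: [0.9, 0.9, 0.7]
finger_gap: 0.801
finger_force: 0.0
```

Request:
apply_moves(dr=[[0,0,0],[0,0,0],[0,0,0],[0,0,0],[0,0,0],[0,0,0],[0,0,0],[0,0,0]], slide=[[-0.42,-0.92,0],[-0.42,-0.92,0],[-0.42,-0.92,0],[-0.42,-0.92,0],[-0.42,-0.92,0],[-0.42,-0.92,0],[-0.42,-0.92,0],[-0.42,-0.92,0]], gripper=[80,80,80,80,80,80,80,80])

```text
t: 35.2
tool_pos: [0.4936, 0.0974, 0.2434]
orientation: [0.0, 0.014, 1.0, 0.0]
ft_force: [0.0, 0.4, 0.2]
finger_gap: 0.805
finger_force: 0.0
```

Request:
apply_moves(dr=[[0,0,0],[0,0,0],[0,0,0],[0,0,0],[0,0,0]], slide=[[-0.42,-0.92,0],[-0.42,-0.92,0],[0,0,0],[0,0,0],[0,0,0]], gripper=[80,80,80,80,80])

```text
t: 35.62
tool_pos: [0.5089, 0.0614, 0.2431]
orientation: [-0.0, 0.014, 1.0, 0.0]
ft_force: [0.2, 0.5, -0.5]
finger_gap: 0.799
finger_force: 0.0
```

Run:
```python
from h import *
c=cam("top"); print("tray",weights(c,box=(170,265,245,345)))
c=cam("scene");f=c["frame"]; cv2.imwrite("pics/s6.png",cv2.resize(f[170:310,120:500],None,fx=2,fy=2,interpolation=cv2.INTER_CUBIC))
s=robot.read_state(); print(s["tool_pos"],np.round(s["joint_pos"],2))
```

```text
tray [[413.9, 284.4, 68.9, 36.6, -2.7]]
[0.50884257 0.06177401 0.24301545] [ 0.    0.32  1.6   0.    1.22 -1.54]
```

View pics/s6.png

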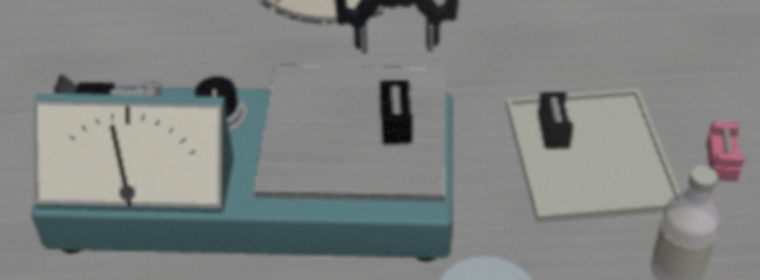

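First weight stands in the tray at crop (556,120). The second is unmoved on the pan at (396,112), and the lever is still level.

Request:
apply_moves(dr=[[0,0,0],[0,0,0],[0,0,0],[0,0,0],[0,0,0],[0,0,0],[0,0,0],[0,0,0]], slide=[[-0.05,-0.05,0.9],[0,0,0.9],[0,0,0.9],[0,0,0.9],[0,0,0.9],[0,0,0.6],[0,0,0],[0,0,0]], gripper=[80,80,80,80,80,80,80,80])

```text
t: 36.38
tool_pos: [0.5098, 0.0606, 0.1408]
orientation: [-0.001, 0.013, 1.0, 0.0]
ft_force: [-0.3, -0.8, 0.9]
finger_gap: 0.798
finger_force: 0.0
```

Request:
apply_moves(dr=[[0,0,0],[0,0,0],[0,0,0],[0,0,0],[0,0,0],[0,0,0],[0,0,0]], slide=[[0,0,0],[0,0,0],[0,0,0],[0,0,0],[0,0,0],[0,0,0],[0,0,0]], gripper=[20,20,20,20,20,20,20])

```text
t: 36.97
tool_pos: [0.5106, 0.0602, 0.1411]
orientation: [0.0, 0.014, 1.0, 0.0]
ft_force: [2.1, 3.0, 1.5]
finger_gap: 0.393
finger_force: 82.9
```

Request:
apply_moves(dr=[[0,0,0],[0,0,0],[0,0,0],[0,0,0],[0,0,0],[0,0,0]], slide=[[0,0,-0.5],[0,0,-0.8],[0,0,-1],[0,0,-1],[0,0,-0.6],[0,0,0]], gripper=[20,20,20,20,20,20])

```text
t: 37.47
tool_pos: [0.511, 0.0599, 0.2215]
orientation: [0.002, 0.014, 1.0, -0.0]
ft_force: [1.0, 0.4, -5.0]
finger_gap: 0.395
finger_force: 82.3
```

Request:
apply_moves(dr=[[0,0,0],[0,0,0],[0,0,0],[0,0,0],[0,0,0],[0,0,0],[0,0,0],[0,0,0]], slide=[[0.05,0.95,0],[0.05,0.95,0],[0.05,0.95,0],[0.05,0.95,0],[0.05,0.95,0],[0.05,0.95,0],[0.05,0.95,0],[0.05,0.95,0]], gripper=[20,20,20,20,20,20,20,20])

```text
t: 38.13
tool_pos: [0.5056, 0.2128, 0.2179]
orientation: [-0.001, 0.014, 1.0, -0.0]
ft_force: [-0.5, -0.5, -5.2]
finger_gap: 0.395
finger_force: 82.2
```

Request:
apply_moves(dr=[[0,0,0],[0,0,0],[0,0,0],[0,0,0],[0,0,0],[0,0,0],[0,0,0],[0,0,0]], slide=[[0.05,0.95,0],[0.05,0.95,0],[0.05,0.95,0],[0.05,0.95,0],[0.05,0.95,0],[0.05,0.95,0],[0.05,0.95,0],[0.05,0.95,0]], gripper=[20,20,20,20,20,20,20,20])

```text
t: 38.8
tool_pos: [0.5019, 0.3648, 0.2177]
orientation: [-0.001, 0.014, 1.0, -0.001]
ft_force: [-0.4, -0.0, -3.5]
finger_gap: 0.399
finger_force: 82.2
```

Request:
apply_moves(dr=[[0,0,0],[0,0,0],[0,0,0],[0,0,0],[0,0,0],[0,0,0],[0,0,0],[0,0,0]], slide=[[0,0,0],[0,0,1],[0,0,1],[0,0,1],[0,0,1],[0,0,1],[0,0,1],[0,0,1]], gripper=[20,20,20,20,20,20,20,20])

```text
t: 39.47
tool_pos: [0.502, 0.3635, 0.0772]
orientation: [-0.001, 0.014, 1.0, -0.001]
ft_force: [-0.2, -0.4, -5.3]
finger_gap: 0.391
finger_force: 82.3
```

Request:
apply_moves(dr=[[0,0,0],[0,0,0],[0,0,0],[0,0,0],[0,0,0],[0,0,0]], slide=[[0,0,1],[0,0,1],[0,0,0.5],[0,0,0],[0,0,0],[0,0,0]], gripper=[20,20,20,20,20,20])

```text
t: 39.97
tool_pos: [0.5031, 0.3645, 0.0298]
orientation: [0.0, 0.014, 1.0, 0.0]
ft_force: [-0.2, -1.0, -4.2]
finger_gap: 0.395
finger_force: 82.2
```

Request:
apply_moves(dr=[[0,0,0],[0,0,0],[0,0,0],[0,0,0],[0,0,0]], slide=[[0,0,0.25],[0,0,0.2],[0,0,0.05],[0,0,0],[0,0,0]], gripper=[20,20,20,20,20])

```text
t: 40.38
tool_pos: [0.5027, 0.3644, 0.019]
orientation: [0.0, 0.014, 1.0, 0.0]
ft_force: [0.7, 0.1, -5.5]
finger_gap: 0.397
finger_force: 82.3
```

Request:
apply_moves(dr=[[0,0,0],[0,0,0],[0,0,0]], slide=[[0,0,0.1],[0,0,0],[0,0,0]], gripper=[20,20,20])

```text
t: 40.63
tool_pos: [0.5028, 0.3645, 0.0187]
orientation: [0.0, 0.014, 1.0, 0.0]
ft_force: [-8.1, -5.0, 27.7]
finger_gap: 0.392
finger_force: 86.0
```

Request:
apply_moves(dr=[[0,0,0],[0,0,0],[0,0,0],[0,0,0],[0,0,0],[0,0,0],[0,0,0],[0,0,0]], slide=[[0,0,0],[0,0,0],[0,0,0],[0,0,-0.4],[0,0,-0.8],[0,0,-1],[0,0,-1],[0,0,-1]], gripper=[80,80,80,80,80,80,80,80])

```text
t: 41.3
tool_pos: [0.5026, 0.3644, 0.1022]
orientation: [-0.0, 0.014, 1.0, -0.0]
ft_force: [0.2, -0.1, -0.6]
finger_gap: 0.801
finger_force: 0.0
```

Request:
apply_moves(dr=[[0,0,0],[0,0,0],[0,0,0],[0,0,0],[0,0,0],[0,0,0],[0,0,0],[0,0,0]], slide=[[0,0,-1],[0,0,-1],[0,0,-1],[0,0,-1],[0,0,-1],[0,-1,-1],[0,-1,0],[0,-1,0]], gripper=[80,80,80,80,80,80,80,80])

```text
t: 41.97
tool_pos: [0.5014, 0.3042, 0.2227]
orientation: [0.001, 0.013, 1.0, 0.001]
ft_force: [0.3, 0.3, -0.6]
finger_gap: 0.801
finger_force: 0.0
```

Request:
apply_moves(dr=[[0,0,0],[0,0,0],[0,0,0],[0,0,0],[0,0,0],[0,0,0],[0,0,0],[0,0,0]], slide=[[0,-1,0],[0,-1,0],[0,-1,0],[0,-1,0],[0,-1,0],[0,-1,0],[0,0,0],[0,0,0]], gripper=[80,80,80,80,80,80,80,80])

```text
t: 42.63
tool_pos: [0.4978, 0.1839, 0.2214]
orientation: [0.0, 0.015, 1.0, 0.0]
ft_force: [0.1, -0.3, 0.4]
finger_gap: 0.8
finger_force: 0.0
```

Run:
```python
from h import *
c=cam("top"); print("tray",weights(c,box=(170,265,245,345)))
c=cam("scene");f=c["frame"]; cv2.imwrite("pics/s7.png",cv2.resize(f[170:310,120:500],None,fx=2,fy=2,interpolation=cv2.INTER_CUBIC))
```

```text
tray []
```

View pics/s7.png

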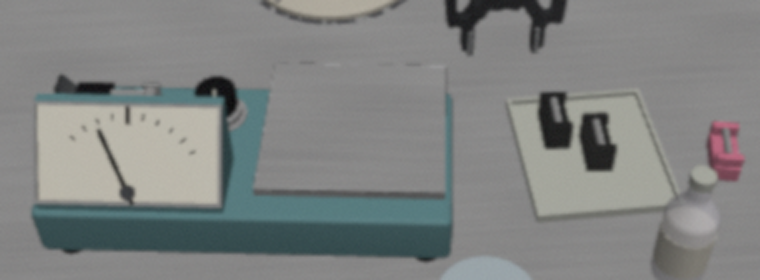

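Both weights stand upright in the tray, at crop (556,120) and (598,140). The second has been knocked a few centimetres but is still inside, and the lever is still caught. I'll check its position, then hand in.

Run:
```python
from h import *
c=cam("scene"); w=weights(c,box=(372,465,208,285)); print(w,[ (round(onz(c,u,v,.03)[0]-.458,3),round(onz(c,u,v,.03)[1]-.3255,3)) for u,v in((398,230),(419,240))])
s=robot.read_state(); print(s["ft_force"],s["t"]); print(robot.job_done())
```

```text
[[438.8, 306.5, 140.8, 86.8, -2.7]] [(np.float64(-0.04), np.float64(-0.04)), (np.float64(0.002), np.float64(0.008))]
[-0.19302922 -0.13740269 -0.74606757] 42.7833
the job is handed in; nothing more can be done
None
```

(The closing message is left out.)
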